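# Set the bottle bracket over the drip bowl and close its slide lever

### The job

Get the bottle bracket on the emergency cart ready for priming. First swing its stiff arm until it points at the steel drip bowl; then bring the sliding leg to its length mark (the dark line on the leg level with the arm's mouth), so that the bottle ring hangs centred over the bowl. Holding the leg at the mark, slide the lever fully closed towards the end plate without letting the leg creep off its mark, leave the things around the bracket undisturbed, and finish while still holding: keep squeezing end plate and lever together, do not let go.

Things in the scene. Friction and masses are not known exactly. Their poses are not given: they have to be found in the camera images.
- post (a point): Black round upright grip post on top of the grey bracket arm, 20 mm diameter, 79 to 125 mm above the work surface, for swinging the arm. Point: on its axis, 105 mm up. Axes are the arm's: x level along the arm outwards, z up. The arm swings about a vertical pivot 90 mm behind the post (at -x); its mouth is 60 mm ahead (+x).
- boom (a joint): Swing of the arm about its pivot, rad, counter-clockwise seen from above positive, range -0.4 to 1.0. Stiff: it takes about 0.8 N m to turn (9 N at the post) and stays where it is left. Where the bowl lies is not a fixed value.
- leg (a joint): How far the leg's length mark (dark line across it) stands out of the arm's mouth, m: 0 = at the mark, positive = pulled out too far, range -0.030 to 0.055. The flat aluminium leg (20 mm wide, top at 67 mm) slides along the arm's x; it takes about 3 N to slide and stays where it is left.
- lever (a joint): Slide lever on the leg, m: 0 = open, 0.020 = fully closed (end stop). It rides on the leg and slides along it, outwards (towards the end plate) to close. It takes about 8 N to slide, more than the leg, so unless the leg is held it carries the leg along instead of closing.
- mouth (a point): Centre of the arm's mouth (dark collar where the leg comes out), 60 mm above the work surface, 150 mm from the pivot; axes as the arm's (x outwards). The arm is a grey box 30 mm wide, top at 73 mm, collar top at 75 mm.
- end_plate: Upright aluminium plate across the leg near its outer end, 8 mm thick along the arm, 30 mm wide, top at 125 mm above the work surface. The body's origin lies on the length mark, in the middle of the leg at 60 mm height; x outwards. The plate's outer face is 105 mm and its inner face 97 mm ahead of that origin.
- thumb_plate: Upright dark steel plate of the slide lever, 8 mm thick along the arm, 30 mm wide, top 125 mm above the work surface. Origin: mid-thickness, 60 mm up; x outwards. Open, its face towards the pivot is 41 mm ahead of the length mark (61 mm closed); over the outer faces of thumb plate and end plate it is 64 mm open, 44 mm closed.
- ring_centre (a point): Centre of the steel bottle ring (76 mm outside, 60 mm inside, from 53 to 67 mm above the work surface) at the leg's outer end, 150 mm ahead of the length mark, 60 mm above the work surface.
- bowl_rim (a point): Centre of the mouth of the steel drip bowl, 104 mm wide, 36 mm high, fixed to the table about 300 mm from the arm's pivot.
- vial_a: Small clear vial, 28 mm wide, 52 mm high, standing beside the bracket; bystander. Origin at its foot.
- vial_b: Small amber vial, 28 mm wide, 52 mm high, standing beside the bracket; bystander. Origin at its foot.
- tape: Roll of white tape lying flat, 64 mm wide, 24 mm high; bystander. Origin at its underside. The ring and leg pass above it.
- carton: White carton 50 x 90 x 70 mm; bystander. Origin at its underside.
- torch: Steel pen torch lying on the table, 130 mm long, 16 mm thick; bystander. Origin at the underside.
- gauze: White gauze pack 80 x 80 x 30 mm; bystander. Origin at its underside.
- saline: Clear bottle 56 mm wide, 130 mm high; bystander. Origin at its foot.
Mind the look-alikes: they are no part of the job. Leave any green look-alike of the part that bears bowl_rim alone.

How it is judged:
By the outcome, as a careful person would: the job done as asked, in the order asked, and still so for the second after the job is handed in, while the arm keeps its last pose, push and grip.
It also fails if it takes over 59 s, if anything falls off the work surface, if the arm or the gripper's body presses on something with over 40 N, if the wrist force passes 120 N, or if a joint passes its speed limit or range.

### The arm

A 6-joint arm with a two-finger parallel gripper is mounted at the origin on the work surface. World frame = base frame: x ahead of the robot, y to its left, z up, the work surface at z = 0. Lengths are in mm, angles in rad, forces in N, time in s.
With the tool pointing down it reaches from about 325 to 1000 mm from the base axis. Payload 5.1 kg.
Tool frame: the origin (TCP) lies midway between the tips of the shut fingers; the grasp point (between the pads) lies 19 mm behind it; z points along the fingers, y is the line along which they close (so a half turn about z gives the same grasp; the last joint's range is limited). The gripper opens to 85 mm and grips with 20 to 120 N. Pads are 22 mm wide; open, the fingers measure 114 mm over their backs; the gripper's body (76 mm by 85 mm) begins 54 mm behind the grasp point. The pads swing forward as they close: fully open they stand 13 mm farther back than shut.
Start: joints at [-1.284, 0.124, 1.65, -0, 1.367, -0.083], TCP at [234.896, -606.06, 231.322] pointing down, gripper open.
Joint ranges: [-2.61, 2.61], [-1.02, 2.33], [0.03, 2.71], [-1.35, 4.49], [0.32, 2.68], [-2.91, 2.91]. Speed limits (rad/s): [2.57, 2.57, 3.14, 3.14, 3.14, 3.14].

### API

Orientations are given as a rotation vector (axis times angle).
In Python, from cell import manip gives the robot as it stands. The module is installed in compiled form; this text tells all that it offers.
- The arm moves only by the shell command python3 -m pendant 'ROWS' [FORCE]. ROWS is a JSON object of lists of equal length, an entry for each row: "rot": the turn, a rotation vector about the tool's x, y, z in degrees, a list of three; "xyz": the shift along the tool's x, y, z in m, a list of three; "fingers": the opening in per cent of the stroke, from 0 (shut) to 100 (fully open). A call has 1 to 10 rows; each row shifts and turns the commanded pose from where the row before left it, along the tool's axes as they then stand; what a row does not reach is not made up. A row lasts 1/10 s, in which the tool goes at most 50 mm and 8.59 degrees, less where a joint would pass 70% of its speed; a pose out of reach is approached as far as the arm can. A call is refused whole if a number of a shift passes 0.05 or a number of a turn 8.59, either way. A call with a gripper value outside its range is refused whole. The fingers move at their own pace and stop on an object; FORCE is the grip in N (left out, the last holds). Time passes only in rows, so rows that do not move let the fingers close. It gives the time, the measured TCP pose, the force, the opening and the grip force at its end, in the units of the state.
- manip.get_state(): the state, without advancing time (a new reading comes with each control period).
- manip.capture(name): name is "side" or "top" or "wrist"; returns a dict with "image" (400x640x3 uint8, blue, green, red), "range_z" (400x640 float32, mm along the optical axis (not along the pixel's ray), 0 where there is no reading), "mtx" (3x3 intrinsics, pixels), "rvec" (rotation vector, rad) and "tvec" (3), from world to camera coordinates, as OpenCV has them. Camera axes: x right, y down, z forward; pixel columns grow to the right and rows downward; lengths in mm; the calibration is good to about 2 mm. The wrist camera is an equidistant fisheye: a pixel r from the principal point sees the ray r / f radians off the axis. A picture is of the moment at which its call begins.
- manip.hand_in(): hands the job in; it is judged then, once.
The state is a dict: "clock": time; "joints": joint angles; "dq": joint speeds; "effort": joint torques, N m; "eef_pos": TCP position; "tcp_rot": TCP orientation; "wrist_force": force on the tool from outside, world axes, zero at the start; "ft_torque": the same for the moment, N m; "opening": finger opening in mm; "finger_force": force on a finger pad.
Only numpy, scipy, OpenCV 4.12 (cv2) and the standard library are available. Lean on these libraries where they do the work, as an engineer would, in place of code of your own. Each camera call takes 0.05 s, during which the arm holds its last target. There are 200 camera calls.

## Working session

There is one attempt and no reset: what is moved stays moved. The work goes in short steps, Python scripts to look and compute and a shell command to move; the robot and the scene stay as the last step left them, time stands still between calls to the robot, and variables do not carry over. Pictures are saved under pics/ and viewed, at most 10 in all, crops included, and the job is handed in when it is done.

```bash
mkdir -p pics; cat > h.py <<'E'
import numpy as np, cv2
from cell import manip
from scipy.spatial.transform import Rotation as R
def cap(n,save=None):
    c=manip.capture(n)
    if save: cv2.imwrite(save,c['image'])
    np.savez('%s.npz'%n,**c)
    return c
def ld(n): return dict(np.load('%s.npz'%n))
def cloud(c):
    d=c['range_z'];K=c['mtx'];v,u=np.mgrid[:400,:640]
    P=np.stack([(u-K[0,2])/K[0,0]*d,(v-K[1,2])/K[1,1]*d,d],-1)
    M=R.from_rotvec(c['rvec'].ravel()).as_matrix()
    return (P-c['tvec'].ravel())@M
def atz(c,u,v,z):
    K=c['mtx'];M=R.from_rotvec(c['rvec'].ravel()).as_matrix();t=c['tvec'].ravel()
    d=M.T@np.array([(u-K[0,2])/K[0,0],(v-K[1,2])/K[1,1],1]);o=-M.T@t
    return o+d*(z-o[2])/d[2]
E
python3 - <<'E'
from h import *
cap('top','pics/top.png');cap('side','pics/side.png')
s=manip.get_state();print(s)
E
```

```text
{'clock': 0.1, 'joints': array([-1.28360477e+00,  1.24441052e-01,  1.65155109e+00, -2.06082914e-05,
        1.36751816e+00, -8.26265361e-02]), 'dq': array([-1.09437122e-04, -1.73205597e-03, -5.06735649e-03, -4.75695079e-05,
       -2.85807434e-03,  1.02219281e-04]), 'effort': array([ 7.06468982e-04, -4.24930608e+01, -3.66653681e+01, -7.43854207e-05,
        3.93346345e-03, -2.26745897e-05]), 'eef_pos': array([ 234.73146682, -605.5327792 ,  230.16713144]), 'tcp_rot': array([-3.08616355e+00, -5.77260310e-01,  3.38888969e-04]), 'wrist_force': array([0.22183868, 0.15062961, 0.09581386]), 'ft_torque': array([ 0.01175701,  0.02413329, -0.02959541]), 'finger_force': 0.0, 'opening': 86.01211085323763}
```

View pics/top.png

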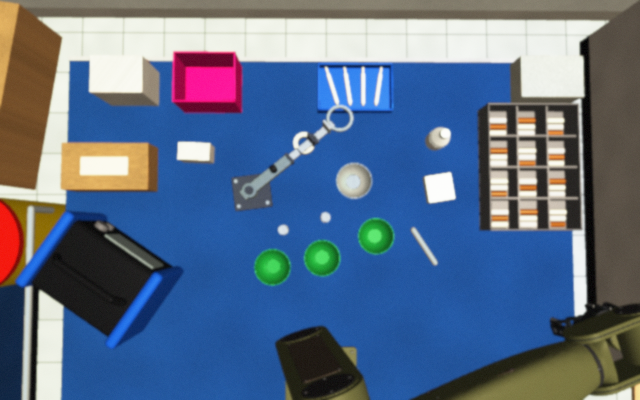

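View pics/side.png

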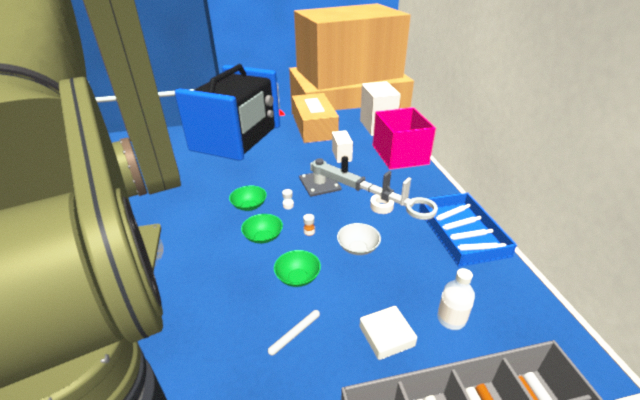

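The top view shows the pivot at about (250,190), the post near (273,168), the ring at (340,118) and the steel bowl at (354,180). The vials are at (283,229) and (325,217), below the bracket. Next is an enlarged crop.

```bash
python3 - <<'E'
from h import *
c=ld('top');im=c['image']
cv2.imwrite('pics/crop.png',cv2.resize(im[90:240,225:385],None,fx=4.9,fy=3.99 if 0 else 4,interpolation=cv2.INTER_CUBIC)) if 0 else cv2.imwrite('pics/crop.png',cv2.resize(im[95:240,225:385],None,fx=4,fy=4,interpolation=cv2.INTER_CUBIC))
P=cloud(c)
for n,(u,v,z) in dict(pivot=(250,190,73),post=(273,168,125),ring=(340,118,67),bowl=(354,180,36),va=(283,229,52),vb=(325,217,52),tape=(303,142,24),carton=(195,150,70)).items(): print(n,atz(c,u,v,z).round(1),P[v,u].round(1))
print(c['mtx'], (-R.from_rotvec(c['rvec'].ravel()).as_matrix().T@c['tvec'].ravel()))
# bowl fit from cloud: points near rim height
b=P[150:212,325:385].reshape(-1,3); r=b[(b[:,2]>31)&(b[:,2]<40)]
print(len(r)); 
(x,y),rad=cv2.minEnclosingCircle(r[:,:2].astype(np.float32));print('bowl',x,y,rad)
# tall points
q=P[95:215,230:370].reshape(-1,3);h=q[(q[:,2]>100)&(q[:,2]<140)];print(h.round(0)[:60])
g=q[(q[:,2]>48)&(q[:,2]<80)];np.save('g.npy',g)
print(len(g),g.min(0),g.max(0))
E
```

```text
pivot [552.3 198.2  73. ] [551.5 196.8  84.5]
post [608.2 130.  125. ] [608.8 130.4 120.2]
ring [758.6 -55.1  67. ] [772.7 -58.8   4.3]
bowl [584.6 -97.1  36. ] [587.1 -99.4  10. ]
va [443.1 106.5  52. ] [443.1 106.6  51.9]
vb [477.2 -12.7  52. ] [477.  -12.5  61.1]
tape [697.   50.7  24. ] [689.6  50.   66.3]
carton [665.3 354.   70. ] [665.9 354.8  66.5]
[[494.09038908   0.         319.69032796]
 [  0.         494.09038908 202.8752425 ]
 [  0.           0.           1.        ]] [ 446.26457767   25.76363706 1458.18109749]
162
bowl 584.9422607421875 -95.9885025024414 51.454978942871094
[[806. 239. 130.]
 [808. 237. 126.]
 [809. 235. 122.]
 [804. 239. 128.]
 [804. 237. 128.]
 [807. 236. 116.]
 [811. 235. 103.]
 [801. 239. 131.]
 [800. 236. 133.]
 [808. 235. 104.]
 [798. 239. 132.]
 [799. 237. 128.]
 [802. 236. 117.]
 [805. 235. 105.]
 [794. 238. 134.]
 [796. 237. 128.]
 [799. 236. 117.]
 [803. 235. 101.]
 [793. 247. 129.]
 [793. 244. 129.]
 [792. 241. 131.]
 [792. 238. 134.]
 [792. 236. 131.]
 [795. 235. 120.]
 [800. 235. 103.]
 [791. 248. 127.]
 [790. 244. 131.]
 [791. 242. 126.]
 [788. 238. 136.]
 [790. 236. 130.]
 [793. 235. 118.]
 [790. 249. 120.]
 [790. 246. 119.]
 [790. 243. 118.]
 [791. 241. 115.]
 [790. 238. 117.]
 [790. 235. 117.]
 [794. 235. 103.]
 [790. 251. 108.]
 [790. 248. 107.]
 [790. 245. 107.]
 [790. 242. 108.]
 [790. 239. 110.]
 [791. 237. 106.]
 [791. 235. 103.]
 [789. 249. 101.]
 [742.  -8. 129.]
 [740.  -5. 124.]
 [739.  -8. 128.]
 [740. -11. 125.]
 [738.  -5. 122.]
 [737.  -8. 124.]
 [737. -11. 128.]
 [738. -14. 122.]
 [736.  -6. 118.]
 [735.  -8. 123.]
 [734. -11. 126.]
 [735. -14. 124.]
 [736. -16. 119.]
 [735.  -6. 108.]]
1255 [485.65319709 -89.70530203  48.1229726 ] [827.94387127 259.65286349  79.99841185]
```

View pics/crop.png

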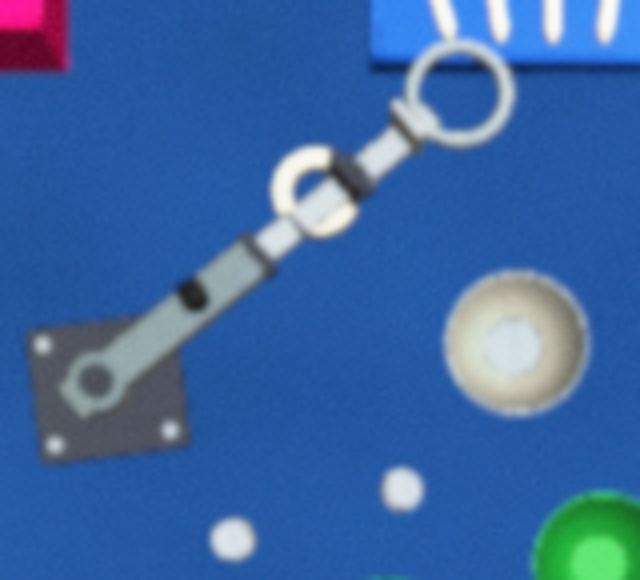

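The crop is at 4x. It shows the pivot at crop (95,381), the post at (193,293), the ring centre at (461,93), the thumb plate near (350,175) and the end plate near (408,125). I'll refine the geometry and work out the first move.

```bash
cat >> h.py <<'E'
def plan(target,yaw=None):
    "target TCP world mm; yaw = world heading (deg) wanted for the tool's y axis (mod 180)"
    s=manip.get_state();M=R.from_rotvec(s['tcp_rot']).as_matrix()
    print('clk %.2f pos'%s['clock'],s['eef_pos'].round(1),'open %.1f'%s['opening'],'ff',np.round(s['finger_force'],1),'F',s['wrist_force'].round(1),'q6 %.2f'%s['joints'][5])
    print('tool x',M[:,0].round(3),'y',M[:,1].round(3),'z',M[:,2].round(3))
    d=np.array(target)-s['eef_pos'];print('shift tool m',(M.T@d/1000).round(4))
    if yaw is not None:
        a=np.degrees(np.arctan2(M[1,1],M[0,1]));e=(yaw-a+90)%180-90
        print('y heading %.1f; rotate about tool z by %.1f deg'%(a,-e))
E
python3 - <<'E'
from h import *
from scipy.optimize import least_squares
c=ld('top');g=np.load('g.npy')
r0=np.array([758,-55]);q=g[(np.hypot(*(g[:,:2]-r0).T)<45)&(g[:,0]-r0[0]>(-5))]
f=least_squares(lambda p:np.hypot(q[:,0]-p[0],q[:,1]-p[1])-34,r0,loss='soft_l1');print('ring',f.x,len(q))
for n,(u,v,z) in dict(piv=(248.75,190.25,80),post=(273.2,168.2,125),ring=(340.2,118.2,65),coll=(290,158,75),thumb=(313,139,125),endp=(326.8,126,125),bowl=(354.1,180.8,36)).items(): 
    p=atz(c,u+0,v+0,z);print(n,p.round(1))
piv=atz(c,248.75,190.25,80)[:2];ring=f.x
d=ring-piv;a=np.degrees(np.arctan2(d[1],d[0]));print('d',np.hypot(*d),a)
n=d/np.hypot(*d);print('post pred',piv+90*n)
b=np.array([584.8,-97])-piv;print('bowl',np.hypot(*b),np.degrees(np.arctan2(b[1],b[0])))
po=piv+90*n
plan([*po,86],a+90)
E
```

```text
ring [759.59916176 -52.5535648 ] 134
piv [551.1 200.8  80. ]
post [607.6 129.5 125. ]
ring [758.5 -55.8  65. ]
coll [642.6  86.3  75. ]
thumb [687.6  21.8 125. ]
endp [723.5 -15.7 125. ]
bowl [582.3 -97.4  36. ]
d 328.1330266240892 -50.549475797456985
post pred [608.28665683 131.3264619 ]
bowl 299.7227205194295 -83.54409243707236
clk 0.10 pos [ 234.7 -605.5  230.2] open 86.0 ff 0.0 F [0.2 0.2 0.1] q6 -0.08
tool x [0.932 0.361 0.   ] y [ 0.361 -0.932 -0.002] z [-0.001  0.002 -1.   ]
shift tool m [ 0.6146 -0.5517  0.1453]
y heading -68.8; rotate about tool z by 71.7 deg
```

```bash
R='[0,0,0]'; python3 -m pendant '{"xyz":[[0.031,-0.0275,0],[0.031,-0.0275,0],[0.031,-0.0275,0],[0.031,-0.0275,0],[0.031,-0.0275,0],[0.031,-0.0275,0],[0.031,-0.0275,0],[0.031,-0.0275,0],[0.031,-0.0275,0],[0.031,-0.0275,0]],"rot":[[0,0,0],[0,0,0],[0,0,0],[0,0,0],[0,0,0],[0,0,0],[0,0,0],[0,0,0],[0,0,0],[0,0,0]],"fingers":[100,100,100,100,100,100,100,100,100,100]}' 40
python3 -m pendant '{"xyz":[[0.031,-0.0275,0],[0.031,-0.0275,0],[0.031,-0.0275,0],[0.031,-0.0275,0],[0.031,-0.0275,0],[0.031,-0.0275,0],[0.031,-0.0275,0],[0.031,-0.0275,0],[0.031,-0.0275,0],[0,0,0]],"rot":[[0,0,0],[0,0,0],[0,0,0],[0,0,0],[0,0,0],[0,0,0],[0,0,0],[0,0,0],[0,0,0],[0,0,0]],"fingers":[100,100,100,100,100,100,100,100,100,100]}'
python3 -c "
from h import *
plan([608,130.5,86],39.45)"
```

```text
clock: 1.1
eef_pos: [424.8, -235.9, 230.9]
tcp_rot: [-3.088, -0.577, 0.0]
wrist_force: [0.2, -0.4, -0.4]
opening: 85.6
finger_force: 0.0
clock: 2.1
eef_pos: [596.1, 97.8, 230.4]
tcp_rot: [-3.085, -0.584, 0.001]
wrist_force: [-0.2, -0.0, -0.2]
opening: 85.0
finger_force: 0.0
clk 2.10 pos [596.1  97.8 230.4] open 85.0 ff 0.0 F [-0.2 -0.  -0.2] q6 1.27
tool x [ 0.931  0.366 -0.   ] y [ 0.366 -0.931 -0.001] z [-0.001  0.001 -1.   ]
shift tool m [ 0.0231 -0.0259  0.1445]
y heading -68.6; rotate about tool z by 72.0 deg
```

```bash
python3 -m pendant '{"xyz":[[0.023,-0.026,0],[0,0,0],[0,0,0],[0,0,0],[0,0,0],[0,0,0],[0,0,0],[0,0,0],[0,0,0],[0,0,0]],"rot":[[0,0,0],[0,0,-8.4],[0,0,-8.4],[0,0,-8.4],[0,0,-8.4],[0,0,-8.4],[0,0,-8.4],[0,0,-8.4],[0,0,-8.4],[0,0,-8.4]],"fingers":[100,100,100,100,100,100,100,100,100,100]}' 60
python3 -m pendant '{"xyz":[[0,0,0],[0,0,0],[0,0,0],[0,0,0],[0,0,0],[0,0,0.04]],"rot":[[0,0,-8.1],[0,0,-8.1],[0,0,-8.1],[0,0,-8.1],[0,0,0],[0,0,0]],"fingers":[100,100,100,100,100,100]}' 60
python3 -c "
from h import *
plan([608,130.5,86],39.45)
cap('wrist','pics/w1.png')
print(ld('wrist')['mtx'])"
```

```text
clock: 3.1
eef_pos: [606.8, 125.8, 230.7]
tcp_rot: [-2.079, -2.354, 0.002]
wrist_force: [0.5, 0.7, -1.2]
opening: 85.5
finger_force: 0.0
clock: 3.7
eef_pos: [611.2, 126.6, 197.9]
tcp_rot: [1.348, 2.825, 0.011]
wrist_force: [1.2, 0.7, -0.1]
opening: 85.3
finger_force: 0.0
clk 3.70 pos [611.2 126.6 197.9] open 85.3 ff 0.0 F [ 1.2  0.7 -0.1] q6 -0.56
tool x [-0.629  0.777 -0.007] y [0.777 0.629 0.011] z [ 0.013  0.001 -1.   ]
shift tool m [ 0.0059 -0.0012  0.1119]
y heading 39.0; rotate about tool z by -0.5 deg
[[309.70691629   0.         324.60823941]
 [  0.         309.70691629 204.67122867]
 [  0.           0.           1.        ]]
```

View pics/w1.png

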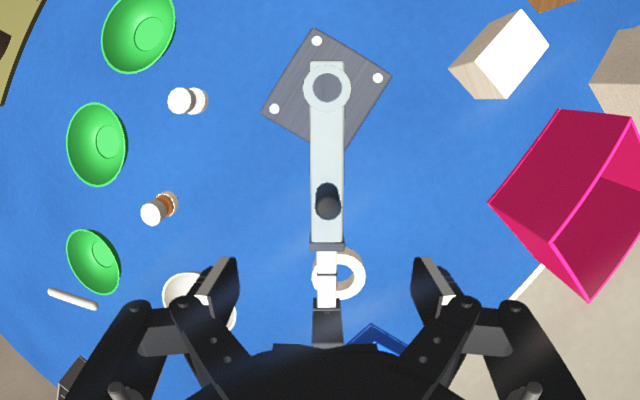

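The wrist view shows the arm lined up with the tool: pivot at (327,88), post top at (328,205), and the fingers straddling it. I'll descend and grip.

```bash
python3 -m pendant '{"xyz":[[0.0,0,0],[0.003,-0.001,0.035],[0.002,0,0.035],[0,0,0.03],[0,0,0],[0,0,0],[0,0,0]],"rot":[[0,0,0],[0,0,0],[0,0,0],[0,0,0],[0,0,0],[0,0,0],[0,0,0]],"fingers":[100,100,100,100,100,60,40]}' 60
python3 -m pendant '{"xyz":[[0,0,0],[0,0,0],[0,0,0],[0,0,0],[0,0,0],[0,0,0]],"rot":[[0,0,0],[0,0,0],[0,0,0],[0,0,0],[0,0,0],[0,0,0]],"fingers":[10,10,10,10,10,10]}' 60
python3 -c "
from h import *
plan([608,130.5,88],39.45)
p=manip.get_state()['eef_pos']
print(p[:2]-[551.1,200.8],np.hypot(*(p[:2]-[551.1,200.8])))"
```

```text
clock: 4.45
eef_pos: [605.4, 130.0, 94.5]
tcp_rot: [1.347, 2.834, 0.004]
wrist_force: [0.6, 0.8, 0.4]
opening: 58.9
finger_force: 0.0
clock: 5.05
eef_pos: [606.8, 131.3, 94.6]
tcp_rot: [1.346, 2.831, 0.011]
wrist_force: [6.1, 4.6, 2.2]
opening: 18.4
finger_force: 58.5
clk 5.05 pos [606.8 131.3  94.6] open 18.4 ff 58.5 F [6.1 4.6 2.2] q6 -0.56
tool x [-0.631  0.775 -0.003] y [0.775 0.631 0.009] z [ 0.009  0.003 -1.   ]
shift tool m [-0.0013  0.0004  0.0066]
y heading 39.2; rotate about tool z by -0.3 deg
[ 55.69034073 -69.52773243] 89.08153359883025
```

```bash
python3 -m pendant '{"xyz":[[0.0001,-0.0043,0],[0.0001,-0.0043,0],[0.0001,-0.0043,0],[0.0001,-0.0043,0],[0.0001,-0.0043,0],[0.0001,-0.0043,0],[0.0001,-0.0043,0],[0.0001,-0.0043,0],[0.0001,-0.0043,0],[0.0001,-0.0043,0]],"rot":[[0,0,2.75],[0,0,2.75],[0,0,2.75],[0,0,2.75],[0,0,2.75],[0,0,2.75],[0,0,2.75],[0,0,2.75],[0,0,2.75],[0,0,2.75]],"fingers":[10,10,10,10,10,10,10,10,10,10]}' 80
python3 -m pendant '{"xyz":[[0.0001,-0.0043,0],[0.0001,-0.0043,0],[0,0,0],[0,0,0]],"rot":[[0,0,2.75],[0,0,2.75],[0,0,0],[0,0,0]],"fingers":[10,10,10,10]}' 80
python3 - <<'E'
from h import *
plan([561,111,94],6)
p=manip.get_state()['eef_pos'];d=p[:2]-[551.1,200.8]
print(np.hypot(*d),np.degrees(np.arctan2(d[1],d[0])))
c=cap('top','pics/top2.png');cv2.imwrite('pics/c2.png',cv2.resize(c['image'][95:240,225:385],None,fx=4,fy=4,interpolation=cv2.INTER_CUBIC))
E
```

```text
clock: 6.05
eef_pos: [568.4, 114.9, 94.7]
tcp_rot: [1.984, 2.431, 0.018]
wrist_force: [6.7, 12.9, 1.2]
opening: 18.1
finger_force: 78.5
clock: 6.45
eef_pos: [559.3, 113.9, 94.6]
tcp_rot: [2.099, 2.336, 0.018]
wrist_force: [3.9, 12.9, 3.3]
opening: 17.8
finger_force: 78.6
clk 6.45 pos [559.3 113.9  94.6] open 17.8 ff 78.6 F [ 3.9 12.9  3.3] q6 -0.01
tool x [-0.107  0.994  0.007] y [0.994 0.107 0.009] z [ 0.008  0.008 -1.   ]
shift tool m [-0.0031  0.0014  0.0006]
y heading 6.1; rotate about tool z by 0.1 deg
87.28716590234428 -84.62206600709258
```

View pics/c2.png

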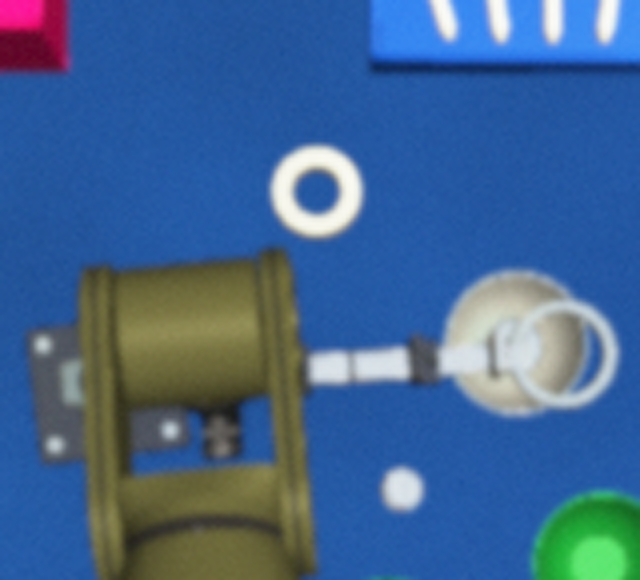

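The arm now points close to the bowl: ring centre at crop (564,353), bowl centre at (517,342). I'll measure both from depth.

```bash
cat >> h.py <<'E'
from scipy.optimize import least_squares
def ringfit(c):
    P=cloud(c).reshape(-1,3);P=P[np.isfinite(P).all(1)]
    m=(P[:,2]>52)&(P[:,2]<78)&(P[:,0]>500)&(P[:,0]<660)&(P[:,1]<-60)&(P[:,1]>-190)
    q=P[m];p=np.array([575.,-115.])
    for _ in range(6):
        w=abs(np.hypot(*(q[:,:2]-p).T)-34)<12
        p=least_squares(lambda p:np.hypot(q[w,0]-p[0],q[w,1]-p[1])-34,p,loss='soft_l1').x
    return p,w.sum()
E
python3 - <<'E'
from h import *
c=ld('top')
piv=np.array([551.1,200.8]);r,n=ringfit(c);print('ring',r,n)
def ang(p): d=p-piv;return np.hypot(*d).round(1),np.degrees(np.arctan2(d[1],d[0])).round(2)
print(ang(r))
for z in(60,67): q=atz(c,225+564/4-.4,95+353/4-.4,z)[:2];print(z,q,ang(q))
b=atz(c,225+517/4-.4,95+342/4-.4,36)[:2];print('bowl',b,ang(b))
for n,u,v in(('mark',353,367),('thumb',425,359)): print(n,ang(atz(c,225+u/4-.4,95+v/4-.4,67)[:2]))
E
```

```text
ring [ 574.00485511 -125.62808869] 253
(np.float64(327.2), np.float64(-85.99))
60 [ 574.19151532 -128.06149829] (np.float64(329.7), np.float64(-85.98))
67 [ 573.55104853 -127.29137205] (np.float64(328.9), np.float64(-86.09))
bowl [584.31166398 -96.69340641] (np.float64(299.3), np.float64(-83.63))
mark (np.float64(179.3), np.float64(-86.07))
thumb (np.float64(230.4), np.float64(-85.51))
```

```bash
python3 -m pendant '{"xyz":[[0.001,0.0015,0],[0,0.0015,0],[0,0.0012,0],[0,0,0],[0,0,0]],"rot":[[0,0,-0.8],[0,0,-0.8],[0,0,-0.8],[0,0,0],[0,0,0]],"fingers":[10,10,10,10,10]}' 80
python3 - <<'E'
from h import *
plan([561,111,94],6)
c=cap('top')
piv=np.array([551.1,200.8]);r,n=ringfit(c);print('ring',r,n)
d=r-piv;print(np.hypot(*d).round(1),np.degrees(np.arctan2(d[1],d[0])).round(2))
E
```

```text
clock: 7.0
eef_pos: [561.8, 114.1, 94.6]
tcp_rot: [-2.05, -2.379, -0.01]
wrist_force: [-3.3, 7.3, 7.6]
opening: 18.1
finger_force: 79.2
clk 7.00 pos [561.8 114.1  94.6] open 18.1 ff 79.2 F [-3.3  7.3  7.6] q6 -0.05
tool x [-0.148  0.989  0.004] y [0.989 0.148 0.004] z [ 0.003  0.005 -1.   ]
shift tool m [-0.0029 -0.0013  0.0006]
y heading 8.5; rotate about tool z by 2.5 deg
ring [ 583.61242472 -124.7510666 ] 253
327.2 -84.3
```

```bash
python3 -m pendant '{"xyz":[[0,0.0012,0],[0,0,0],[0,0,0]],"rot":[[0,0,-0.7],[0,0,0],[0,0,0]],"fingers":[10,10,10]}' 80
python3 - <<'E'
from h import *
c=cap('top')
piv=np.array([551.1,200.8]);r,n=ringfit(c);print('ring',r,n)
d=r-piv;print(np.hypot(*d).round(1),np.degrees(np.arctan2(d[1],d[0])).round(2))
print(manip.get_state()['wrist_force'])
E
```

```text
clock: 7.35
eef_pos: [562.9, 114.2, 94.6]
tcp_rot: [-2.036, -2.392, -0.009]
wrist_force: [-3.8, 8.3, 7.8]
opening: 17.6
finger_force: 79.2
ring [ 587.47940063 -124.27172647] 247
327.1 -83.61
[-3.32375993  7.26196644  8.25793492]
```

```bash
python3 -m pendant '{"xyz":[[0,0,0],[0,0,0],[0,0,0],[0,0,0],[0,0,-0.03],[0,0,-0.04],[0,0,-0.04],[0,0,0],[0,0,0]],"rot":[[0,0,0],[0,0,0],[0,0,0],[0,0,0],[0,0,0],[0,0,0],[0,0,0],[0,0,0],[0,0,0]],"fingers":[30,60,100,100,100,100,100,100,100]}' 40
python3 - <<'E'
from h import *
c=cap('top','pics/top3.png')
piv=np.array([551.1,200.8]);r,n=ringfit(c);d=r-piv;L=np.hypot(*d);a=np.degrees(np.arctan2(d[1],d[0]));print(r,L,a)
n=d/L;leg=L-300
plan([*(piv+n*(150+leg+73)),170],a)
E
```

```text
clock: 8.3
eef_pos: [562.3, 111.7, 202.7]
tcp_rot: [2.033, 2.392, 0.003]
wrist_force: [-0.8, 0.2, -1.2]
opening: 85.2
finger_force: 0.0
[ 587.47370714 -124.21988082] 327.04887936937524 -83.61446998093867
clk 8.35 pos [561.3 111.6 200.7] open 85.3 ff 0.0 F [ 0.7 -0.3 -1. ] q6 -0.06
tool x [-0.161  0.987 -0.   ] y [ 0.987  0.161 -0.001] z [-0.001 -0.    -1.   ]
shift tool m [-0.1601 -0.0083  0.0308]
y heading 9.3; rotate about tool z by -87.1 deg
```

```bash
python3 -m pendant '{"xyz":[[-0.04,-0.002,0],[-0.04,-0.002,0],[-0.04,-0.002,0],[-0.04,-0.002,0],[0,0,0],[0,0,0],[0,0,0],[0,0,0],[0,0,0]],"rot":[[0,0,0],[0,0,0],[0,0,0],[0,0,0],[0,0,8.45],[0,0,8.45],[0,0,8.45],[0,0,8.45],[0,0,8.45]],"fingers":[100,100,100,100,100,100,100,100,100]}' 40
python3 -m pendant '{"xyz":[[0,0,0],[0,0,0],[0,0,0],[0,0,0],[0,0,0],[0,0,0],[0,0,0],[0,0,0]],"rot":[[0,0,8.45],[0,0,8.45],[0,0,8.45],[0,0,8.45],[0,0,8.45],[0,0,8.45],[0,0,0],[0,0,0]],"fingers":[100,100,100,100,100,100,100,100]}' 40
python3 - <<'E'
from h import *
piv=np.array([551.1,200.8]);a=np.radians(-83.6);n=np.array([np.cos(a),np.sin(a)])
plan([*(piv+n*250),170],-83.6)
c=cap('wrist','pics/w2.png')
K=c['mtx'];M=R.from_rotvec(c['rvec'].ravel()).as_matrix();t=c['tvec'].ravel();print(-M.T@t)
E
```

```text
clock: 9.25
eef_pos: [578.2, -47.4, 198.4]
tcp_rot: [-2.763, -1.49, 0.006]
wrist_force: [-0.0, 0.6, 0.2]
opening: 85.0
finger_force: 0.0
clock: 10.05
eef_pos: [578.7, -47.3, 199.4]
tcp_rot: [-3.136, -0.178, 0.005]
wrist_force: [-0.5, -0.2, 0.3]
opening: 85.6
finger_force: 0.0
clk 10.05 pos [578.7 -47.3 199.4] open 85.6 ff 0.0 F [-0.5 -0.2  0.3] q6 1.28
tool x [ 0.994  0.113 -0.003] y [ 0.113 -0.994 -0.001] z [-0.003  0.001 -1.   ]
shift tool m [0.0003 0.0004 0.0294]
y heading -83.5; rotate about tool z by 0.1 deg
[654.46089257 -39.18610754 342.91925431]
```

View pics/w2.png

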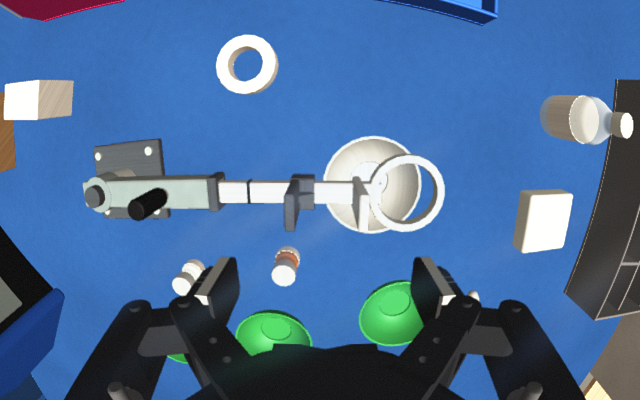

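The wrist view shows the collar face at x≈221, the length mark at x≈249, the thumb plate top near (292,228) and the end plate top near (365,230). The fingers straddle both plates.

```bash
cat >> h.py <<'E'
def fatz(c,u,v,z):
    K=c['mtx'];M=R.from_rotvec(c['rvec'].ravel()).as_matrix();t=c['tvec'].ravel()
    a=np.array([(u-K[0,2])/K[0,0],(v-K[1,2])/K[1,1]]);th=np.hypot(*a)
    d=M.T@np.array([*(a/th*np.sin(th)),np.cos(th)]);o=-M.T@t
    return o+d*(z-o[2])/d[2]
PIV=np.array([551.1,200.8])
def along(p,a=-83.6):
    a=np.radians(a);d=np.array(p[:2])-PIV
    return (d@[np.cos(a),np.sin(a)]).round(1),(d@[-np.sin(a),np.cos(a)]).round(1)
E
python3 - <<'E'
from h import *
c=ld('wrist')
cv2.imwrite('pics/w2c.png',cv2.resize(c['image'][150:245,195:395],None,fx=4,fy=4,interpolation=cv2.INTER_CUBIC))
for n,u,v,z in [('collar',221,191,67),('mark',249,191,67),('thumb in',285,228,125),('thumb out',297,228,125),('end in',359,230,125),('end out',369,230,125),('piv',95,196,85),('ringc',407,192,67)]:
    print(n,along(fatz(c,u,v,z)))
print('tcp',along(manip.get_state()['eef_pos']))
E
```

```text
collar (np.float64(150.7), np.float64(4.1))
mark (np.float64(178.7), np.float64(4.0))
thumb in (np.float64(219.8), np.float64(-10.0))
thumb out (np.float64(228.9), np.float64(-9.9))
end in (np.float64(276.0), np.float64(-11.5))
end out (np.float64(283.7), np.float64(-11.5))
piv (np.float64(4.8), np.float64(5.4))
ringc (np.float64(327.5), np.float64(3.4))
tcp (np.float64(249.7), np.float64(0.0))
```

View pics/w2c.png

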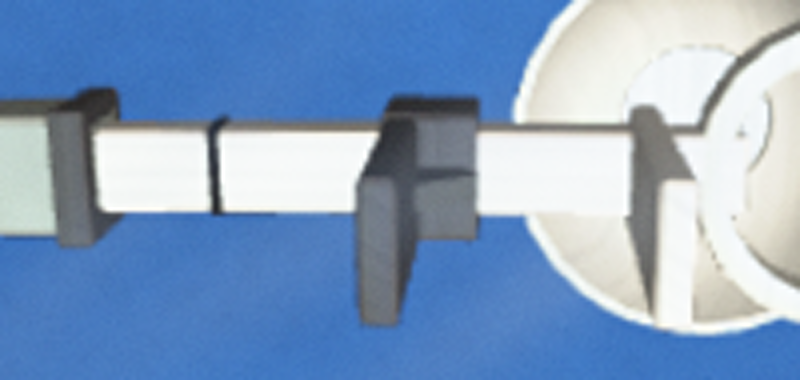

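The 4x crop shows the mark at x≈215, the collar face at leg level at ≈95, the thumb plate top at 360–400 and the end plate top at 655–695. The leg is about 28 mm too far out. I'll descend with the fingers outside both plates, then narrow them to about 68 mm.

```bash
python3 -m pendant '{"xyz":[[0.002,0.001,0.03],[0,0,0.04],[0,0,0.035],[0,0,0.015],[0,0,0],[0,0,0],[0,0,0],[0,0,0]],"rot":[[0,0,0],[0,0,0],[0,0,0],[0,0,0],[0,0,0],[0,0,0],[0,0,0],[0,0,0]],"fingers":[100,100,100,100,100,82,82,82]}' 20
python3 - <<'E'
from h import *
plan([0,0,0],-83.6)
print('tcp',along(manip.get_state()['eef_pos']))
c=cap('wrist','pics/w3.png')
E
```

```text
clock: 10.9
eef_pos: [583.2, -48.4, 83.7]
tcp_rot: [3.136, 0.174, 0.006]
wrist_force: [-0.4, 0.4, 0.1]
opening: 69.5
finger_force: 0.0
clk 10.90 pos [583.2 -48.4  83.7] open 69.5 ff 0.0 F [-0.4  0.4  0.1] q6 1.29
tool x [0.994 0.111 0.004] y [ 0.111 -0.994  0.001] z [ 0.004 -0.001 -1.   ]
shift tool m [-0.5746 -0.1128  0.0814]
y heading -83.6; rotate about tool z by -0.0 deg
tcp (np.float64(251.3), np.float64(4.1))
```

View pics/w3.png

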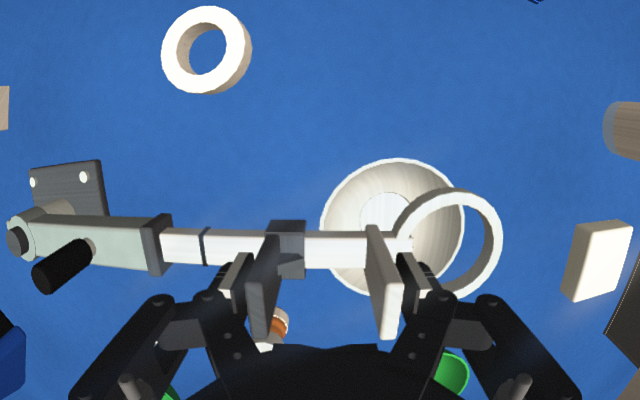

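The fingers straddle both plates with a few mm to spare. The mark is at u≈205 and the collar face at ≈165. I'll push inward with the outer finger, stopping short of the mark.

```bash
python3 -m pendant '{"xyz":[[0,-0.003,0],[0,-0.003,0],[0,-0.003,0],[0,-0.003,0],[0,-0.003,0],[0,-0.003,0],[0,-0.003,0],[0,-0.002,0],[0,0,0],[0,0,0]],"rot":[[0,0,0],[0,0,0],[0,0,0],[0,0,0],[0,0,0],[0,0,0],[0,0,0],[0,0,0],[0,0,0],[0,0,0]],"fingers":[82,82,82,82,82,82,82,82,82,82]}' 20
python3 - <<'E'
from h import *
plan([0,0,0],-83.6)
print('tcp',along(manip.get_state()['eef_pos']))
c=cap('wrist')
cv2.imwrite('pics/w4c.png',cv2.resize(c['image'][190:350,130:330],None,fx=4,fy=3.7,interpolation=cv2.INTER_CUBIC))
r,n=ringfit(cap('top','pics/top4.png'));print(r,n,along(r))
E
```

```text
clock: 11.95
eef_pos: [578.5, -24.8, 80.8]
tcp_rot: [-3.136, -0.174, 0.002]
wrist_force: [0.7, -0.8, 0.4]
opening: 70.3
finger_force: 0.4
clk 11.95 pos [578.5 -24.8  80.8] open 70.3 ff 0.4 F [ 0.7 -0.8  0.4] q6 1.32
tool x [ 0.994  0.11  -0.001] y [ 0.11  -0.994 -0.001] z [-0.002  0.001 -1.   ]
shift tool m [-0.5721 -0.0884  0.0817]
y heading -83.7; rotate about tool z by -0.1 deg
tcp (np.float64(227.2), np.float64(2.1))
[ 585.32167925 -103.48594388] 95 (np.float64(306.2), np.float64(0.1))
```

View pics/w4c.png

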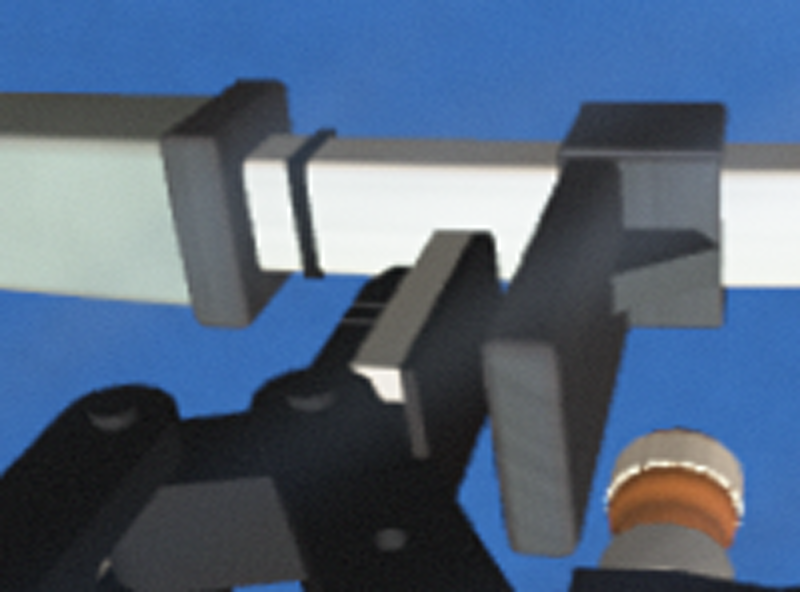

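The 4x crop shows the mark at crop x≈305 and the point where the leg leaves the collar at ≈250. I'll convert that to mm.

```bash
python3 - <<'E'
from h import *
c=ld('wrist')
def cr(x,y,z,n): print(n,along(fatz(c,130+(x+.5)/4-.5,190+(y+.5)/3.7-.5,z)))
cr(251,215,67,'collar');cr(304,215,67,'mark')
cr(246,160,67,'collarF');cr(293,160,67,'markF')
cr(230,300,75,'x')
cr(485,345,125,'thumb in');cr(556,345,125,'thumb out')
s=c['image'][247:250,180:215].mean((0,2));print(s.round(0))
E
```

```text
collar (np.float64(148.4), np.float64(2.8))
mark (np.float64(157.3), np.float64(3.1))
collarF (np.float64(149.2), np.float64(12.4))
markF (np.float64(157.0), np.float64(12.6))
x (np.float64(146.1), np.float64(-8.7))
thumb in (np.float64(199.6), np.float64(16.4))
thumb out (np.float64(206.5), np.float64(16.7))
[111. 110. 109. 108. 109. 105. 100.  86.  76.  73.  74.  78. 142. 230.
 239. 237. 238. 238. 238. 237. 238. 240. 243. 139.  68.  57.  57. 103.
 222. 242. 240. 239. 239. 239. 239.]
```

```bash
python3 -m pendant '{"xyz":[[0,-0.002,0],[0,-0.002,0],[0,-0.0015,0],[0,0,0],[0,0,0]],"rot":[[0,0,0],[0,0,0],[0,0,0],[0,0,0],[0,0,0]],"fingers":[82,82,82,82,82]}' 20
python3 - <<'E'
from h import *
print('tcp',along(manip.get_state()['eef_pos']))
c=cap('wrist');s=c['image'][246:250,175:220].mean((0,2));print(s.round(0))
t=cap('top');r,n=ringfit(t);print(r,n,along(r))
a=t['image'][95:240,225:385];b=c['image'][190:350,130:330]
cv2.imwrite('pics/both.png',np.hstack([cv2.resize(a[50:110,70:170],(400,400*60//90),interpolation=cv2.INTER_CUBIC),cv2.resize(b[20:100,20:140],(400,266),interpolation=cv2.INTER_CUBIC)]))
E
```

```text
clock: 12.55
eef_pos: [578.2, -19.6, 81.1]
tcp_rot: [-3.136, -0.174, 0.001]
wrist_force: [0.0, -1.6, -0.8]
opening: 70.0
finger_force: 0.6
tcp (np.float64(222.0), np.float64(2.4))
[188. 188. 188. 188. 188. 177. 119. 106. 106. 107. 108. 109. 111. 112.
 112. 110. 109. 107. 106. 102.  88.  74.  75.  88. 115. 158. 244. 245.
 150.  71.  57.  54.  91. 221. 242. 240. 240. 240. 240. 239. 240. 240.
 240. 240. 240.]
[584.85706486 -98.31565884] 99 (np.float64(301.0), np.float64(0.2))
```

View pics/both.png

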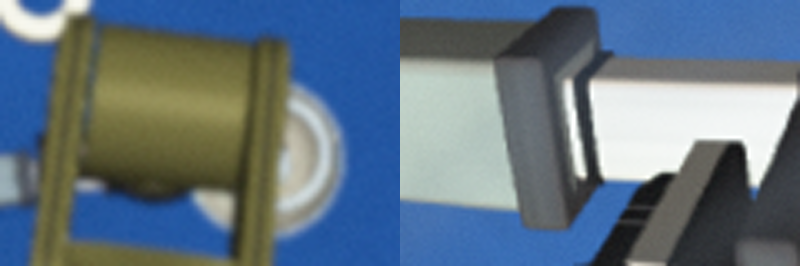

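The wrist half of the picture shows a thin white gap of about 5 px (roughly 3 mm) between the collar and the mark. The top half shows the ring just past the bowl centre. I'll nudge in 3 mm more, then start closing while shifting outward by half the closure.

```bash
cat > chk.py <<'E'
from h import *
s=manip.get_state();print('tcp',along(s['eef_pos']),'open %.1f ff %s'%(s['opening'],np.round(s['finger_force'],1)),'F',s['wrist_force'].round(1),'z',s['eef_pos'][2].round(1))
c=cap('wrist')
print(c['image'][246:250,190:220].mean((0,2)).round(0))
r,n=ringfit(cap('top'));print('ring',r.round(1),n,along(r))
E
python3 -m pendant '{"xyz":[[0,-0.0015,0],[0,-0.0015,0],[0,0,0],[0,0,0]],"rot":[[0,0,0],[0,0,0],[0,0,0],[0,0,0]],"fingers":[82,82,82,82]}' 30
python3 chk.py
python3 -m pendant '{"xyz":[[0,0.0009,0],[0,0.0009,0],[0,0.0008,0],[0,0,0],[0,0,0]],"rot":[[0,0,0],[0,0,0],[0,0,0],[0,0,0],[0,0,0]],"fingers":[80,78,76,76,76]}' 30
python3 chk.py
```

```text
clock: 13.05
eef_pos: [578.3, -16.8, 81.4]
tcp_rot: [-3.137, -0.174, -0.0]
wrist_force: [0.7, -2.4, -0.5]
opening: 69.9
finger_force: 1.1
tcp (np.float64(219.2), np.float64(2.8)) open 69.9 ff 1.1 F [ 0.7 -2.4 -0.5] z 81.4
[108. 110. 113. 112. 111. 109. 109. 106. 103.  94.  78.  71.  71.  70.
  70.  61.  55.  79. 204. 239. 241. 240. 240. 240. 240. 241. 240. 240.
 241. 241.]
ring [584.3 -95.6] 102 (np.float64(298.2), np.float64(-0.1))
clock: 13.65
eef_pos: [578.4, -19.3, 81.3]
tcp_rot: [-3.137, -0.174, 0.0]
wrist_force: [-0.9, 0.1, 0.4]
opening: 65.4
finger_force: 0.0
tcp (np.float64(221.8), np.float64(2.6)) open 65.4 ff 0.0 F [-0.9  0.1  0.4] z 81.3
[111. 109. 109. 107. 104.  96.  82.  73.  77. 103. 108.  67.  69. 162.
 239. 241. 240. 239. 239. 240. 240. 240. 240. 240. 240. 240. 240. 240.
 241. 241.]
ring [584.4 -95.1] 94 (np.float64(297.8), np.float64(0.1))
```

The leg is at its mark, and the collar and ring measurements agree to about 1 mm. I'll close in stages while holding the end plate still.

```bash
python3 -m pendant '{"xyz":[[0,0.0006,0],[0,0.0008,0],[0,0.0009,0],[0,0.0008,0],[0,0.0009,0],[0,0,0]],"rot":[[0,0,0],[0,0,0],[0,0,0],[0,0,0],[0,0,0],[0,0,0]],"fingers":[74,72,70,68,66,66]}' 30
python3 chk.py
```

```text
clock: 14.35
eef_pos: [579.5, -23.3, 82.8]
tcp_rot: [-3.136, -0.174, -0.002]
wrist_force: [-3.6, 1.6, 7.5]
opening: 56.8
finger_force: 6.9
tcp (np.float64(225.8), np.float64(3.3)) open 56.8 ff 6.9 F [-3.6  1.6  7.5] z 82.8
[ 96.  82.  76.  76.  76.  74.  67.  64.  98. 195. 242. 240. 239. 239.
 239. 240. 239. 240. 239. 240. 240. 240. 240. 240. 240. 240. 240. 240.
 240. 240.]
ring [584.9 -95.2] 90 (np.float64(297.9), np.float64(0.6))
```

```bash
python3 -m pendant '{"xyz":[[0,0.0009,-0.0003],[0,0.0008,-0.0003],[0,0.0009,-0.0003],[0,0.0008,-0.0003],[0,0.0009,-0.0003],[0,0,0]],"rot":[[0,0,0],[0,0,0],[0,0,0],[0,0,0],[0,0,0],[0,0,0]],"fingers":[64,62,60,58,56,56]}' 30
python3 chk.py
```

```text
clock: 15.05
eef_pos: [580.3, -27.5, 84.4]
tcp_rot: [-3.136, -0.174, -0.003]
wrist_force: [-2.0, 1.8, 6.3]
opening: 48.2
finger_force: 7.0
tcp (np.float64(230.2), np.float64(3.5)) open 48.2 ff 7.0 F [-2.   1.8  6.3] z 84.4
[ 75.  68.  70. 129. 217. 239. 238. 238. 238. 239. 238. 239. 238. 239.
 239. 239. 239. 239. 239. 239. 240. 239. 239. 240. 240. 240. 240. 240.
 240. 240.]
ring [585.5 -95.4] 81 (np.float64(298.2), np.float64(1.2))
```

```bash
python3 -m pendant '{"xyz":[[0,0.0008,-0.0003],[0,0.0008,-0.0003],[0,0.0005,-0.0002],[0,0,0],[0,0,0],[0,0,0],[0,0,0]],"rot":[[0,0,0],[0,0,0],[0,0,0],[0,0,0],[0,0,0],[0,0,0],[0,0,0]],"fingers":[54,52,50,48,45,45,45]}' 40
python3 chk.py
```

```text
clock: 15.85
eef_pos: [580.6, -29.6, 85.3]
tcp_rot: [-3.136, -0.173, -0.003]
wrist_force: [-2.1, -0.4, 8.4]
opening: 42.5
finger_force: 39.7
tcp (np.float64(232.3), np.float64(3.6)) open 42.5 ff 39.7 F [-2.1 -0.4  8.4] z 85.3
[114. 199. 239. 239. 238. 237. 238. 238. 238. 238. 238. 239. 239. 239.
 239. 239. 239. 239. 239. 239. 240. 240. 239. 240. 240. 240. 240. 240.
 240. 240.]
ring [585.4 -95.3] 73 (np.float64(298.0), np.float64(1.1))
```

```bash
python3 -m pendant '{"xyz":[[0,0,0],[0,0,0],[0,0,0]],"rot":[[0,0,0],[0,0,0],[0,0,0]],"fingers":[45,45,45]}' 40
python3 chk.py; python3 - <<'E'
from h import *
c=ld('wrist')
for v in (244,248,252,256): print(v,c['image'][v,174:196].mean(1).round(0))
t=ld('top');P=cloud(t).reshape(-1,3)
for n,p,z in(('va',(443,106.5),52),('vb',(477,-12.7),52)):
    m=(abs(P[:,2]-z)<12)&(np.hypot(*(P[:,:2]-p).T)<30);print(n,m.sum(),P[m].mean(0))
u=(fatz(c,189.5,248,67),fatz(c,191.5,248,67));print([along(x) for x in u])
E
```

```text
clock: 16.25
eef_pos: [580.6, -29.6, 85.3]
tcp_rot: [-3.136, -0.173, -0.003]
wrist_force: [-1.2, 0.0, 7.6]
opening: 42.4
finger_force: 39.7
tcp (np.float64(232.3), np.float64(3.6)) open 42.4 ff 39.7 F [-1.2  0.   7.6] z 85.3
[113. 198. 240. 238. 237. 238. 238. 238. 238. 238. 239. 239. 239. 239.
 239. 239. 239. 240. 240. 239. 240. 240. 239. 240. 239. 240. 240. 240.
 240. 240.]
ring [585.3 -95.2] 74 (np.float64(297.9), np.float64(1.0))
244 [107. 113. 109. 111. 111. 109. 110. 105.  97.  84.  79.  77.  77.  77.
  67.  83. 182. 242. 240. 240. 239. 240.]
248 [109. 110. 115. 114. 111. 110. 111. 105. 106.  90.  79.  78.  78.  79.
  79.  69. 102. 187. 240. 238. 236. 237.]
252 [107. 111. 111. 111. 113. 112. 109. 108. 110. 103.  88.  79.  77.  80.
  78.  70.  66. 121. 247. 243. 241. 241.]
256 [106. 107. 112. 115. 113. 112. 109. 110. 109. 108.  96.  82.  73.  78.
  92.  75.  62.  67. 154. 238. 241. 239.]
va 69 [443.07485691 109.38243367  52.01400052]
vb 0 [nan nan nan]
[(np.float64(149.1), np.float64(2.0)), (np.float64(150.5), np.float64(2.0))]<stdin>:6: RuntimeWarning: Mean of empty slice.
  ret = um.true_divide(
```

```bash
python3 -c "
from cell import manip
print(manip.hand_in())"
```

```text
the job is handed in; nothing more can be done
None
```

I've handed the job in: the arm points at the steel bowl, the leg is within about 1 mm of its mark with the ring over the bowl, and the lever is fully closed under a held 40 N squeeze. Vial B was hidden from the cameras at the end, so I couldn't confirm it was undisturbed.

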